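Close the air sampler and lock its two quarter-turn fasteners

TASK

The filter has been changed in the benchtop air sampler: push its open cover down from the outside until it lies on its gasket, then set a fingertip in the slot of each of the two round fasteners in the cover and turn it clockwise, as far as it goes, until both are locked and the cover is held down flush. Only push with the fingertips: do not grasp or lift anything, do not raise the cover further or touch the clean foam lining on its inner face, and leave the small things around the sampler where they are.

Things in the scene. Friction and masses are not known exactly. Their poses are not given: they have to be found in the camera images.
- sampler: White benchtop air sampler, 200 (x) x 250 (y) x 92 mm high, hinged aluminium cover over its whole top; it does not move. Origin: centre of its underside, on the worktop. x axis from its front (display, keys) to its back (hinge), y to its left, z up. Between the two fasteners' black collars the cover has a bare strip 49 mm wide on its centre line, free to push on.
- cover (a joint): Angle of the hinged cover, rad: 0 = shut flush, grows as its front edge rises. It stays at whatever angle it is left (about 2 to 3 N at the front edge moves it). Near shut it meets a springy gasket: let go without being locked it rests at about 0.02 to 0.03; fully down against the gasket takes about 10 N at the front edge.
- cover_hinge (a point): Middle of the cover's hinge axis, fixed on the sampler at x = +94 mm, z = 92 mm of its frame; the axis runs along the sampler's y. This is the level of the cover's underside when shut.
- cover_front (a point): Middle of the cover's front (free) edge, on its outer face, 195 mm from the hinge axis. Frame moves with the cover: x in its plane from front edge to hinge, y left, z out of the outer face (up when shut). The cover is a flat plate 246 mm wide and 5 mm thick; its front edge is bent down 9 mm and reaches 199 mm from the hinge axis.
- dial_left_slot (a point): Left fastener (sampler's +y side), a round grey dial, 75 mm across, flush in a fixed black collar (inside radius 38, outside 43.5 mm), both 8 mm above the cover. A straight slot, 32 mm wide, 17 mm deep, open over the dial's whole width, crosses its middle. Site: centre of the slot's floor, on the turning axis. Frame turns with the dial: x along the slot, z up out of the cover.
- dial_right_slot (a point): Right fastener, the same as the left. Each axis is 140 mm from the hinge axis and 68 mm from the cover's centre line, square to the cover; each slot floor is 4 mm below the level of the cover's underside.
- dial_left (a joint): Turn of the left fastener, rad: 0 unlocked (slot parallel to the front edge), grows clockwise seen from above to a firm stop at 1.571, locked (slot points to the front edge). Its cam tongue enters a ramped catch at about 0.5 and draws the cover down 4 mm, but only if the cover lies on the gasket; higher, it jams or rides over the catch (turn back). Takes up to 0.25 N m; stays where it is left.
- dial_right (a joint): The same for the right fastener (it also locks clockwise seen from above).
- cover_lining: Thin grey foam lining on the inner face of the cover; not to be touched.
- marker: Loose black and white marker pen, 138 x 17 x 19 mm, lying in front of the sampler; leave alone.
- screwdriver: Loose screwdriver with amber handle, 190 x 23 x 24 mm, lying right of the sampler; leave alone.
- timer: Loose white lab timer, 62 x 66 x 18 mm, left of the sampler; leave alone.
- vial_0: Loose sample vial with black cap, 27 mm diameter, 60 mm high, standing left of the sampler; leave alone.
- vial_1: Loose sample vial with white cap, 27 mm diameter, 60 mm high, standing left of the sampler; leave alone.
- tape_roll: Loose roll of tape, 94 mm diameter, 24 mm high, lying to the right; leave alone.

How it is judged:
By the outcome, as a careful person would: the job done as asked, in the order asked, and still so for the second after the job is handed in, with the robot touching nothing.
It also fails if it takes over 67 s, if anything falls off the work surface, if the arm or the gripper's body presses on something with over 40 N, if the wrist force passes 120 N, or if a joint passes its speed limit or range.

ROBOT

A 7-joint arm with a two-finger parallel gripper is mounted at the origin on a cart in front of the work surface, level with it; the furniture and walls round the work are solid. World frame = base frame: x ahead of the robot, y to its left, z up, the work surface at z = 0. Lengths are in m, angles in rad, forces in N, time in s.
With the tool pointing down it reaches from about 0.35 to 0.9 m from the base axis. Payload 19.9 kg.
Tool frame: the origin (TCP) lies between the finger pads; the fingertips stand 19 mm ahead of it and the grasp point (between the pads) is the TCP; z points along the fingers, y is the line along which they close (so a half turn about z gives the same grasp; the last joint's range is limited). The gripper opens to 94 mm and grips with 3 to 60 N. Pads are 16 mm wide; open, the fingers measure 119 mm over their backs; the gripper's body (75 mm by 177 mm) begins 78 mm behind the grasp point.
Start: joints at [1.198, 0.417, -0.01, 1.614, 0.005, 1.111, -0.053], TCP at [0.204, -0.591, 0.224] pointing down, gripper open.
Joint ranges: [-2.81, 2.81], [-0.39, 2.02], [-1.27, 1.25], [0.06, 2.57], [-1.19, 4.33], [0.19, 2], [-2.82, 2.82]. Speed limits (rad/s): [1.89, 1.89, 2.39, 2.39, 3.01, 3.01, 3.01].

INTERFACE

Orientations are given as a 3x3 rotation matrix whose columns are the frame's x, y, z axes.
In Python, from rig import robot gives the robot as it stands. Calls block until the motion is done:
- robot.move_ptp(position, orientation): joint-space move of the TCP to a pose.
- robot.move_linear(position, velocity=0.15, frame=None, threshold=None): straight line of the TCP; frame=None keeps the orientation; velocity is the mean speed in m/s. With threshold (N) it stops when the force on the tool has changed by that much, and returns True; else False.
- robot.goto_joints(angles): joint-space move.
- robot.gripper_to(opening): finger opening in m; the grip force is fixed at half the most; returns when the fingers have stopped.
- robot.pause(seconds).
- robot.ik(position, orientation): joint angles nearest the present ones, or None.
- robot.get_state(): the state.
- robot.grab_frame(name): name is "scene" or "top"; returns the picture (420x560x3 uint8, red, green, blue); there is no depth.
- robot.camera_info(name): a dict with "fx", "fy", "cx", "cy" (pixels), "dist" ([k1, k2, p1, p2, k3] as OpenCV has them; the pictures are not rectified), "rvec" (rotation vector, rad) and "tvec" (3), from world to camera coordinates, as OpenCV has them. Camera axes: x right, y down, z forward; pixel columns grow to the right and rows downward; lengths in m; the calibration is good to about 2 mm. A picture is of the moment at which its call begins. camera_info takes no time and is no camera call.
A pose or a line that the arm cannot do raises robot.PlanningError and nothing moves.
- robot.sign_off(): hands the job in; it is judged then, once.
The state is a dict: "time": time; "qpos": joint angles; "joint_vel": joint speeds; "effort": joint torques, N m; "ee_pos": TCP position; "tool_rot": TCP orientation; "force": force on the tool from outside, world axes, zero at the start; "moment": the same for the moment, N m; "opening": finger opening in m; "grasp_force": force on a finger pad.
Only numpy, scipy, OpenCV 4.12 (cv2) and the standard library are available. Lean on these libraries where they do the work, as an engineer would, in place of code of your own. Each camera call takes 0.05 s, during which the arm holds its last target. There are 200 camera calls.

## Working session

There is one attempt and no reset: what is moved stays moved. The work goes in short steps, each a Python script; the robot and the scene stay as the last script left them, time stands still between calls to the robot, and variables do not carry over. Pictures are saved under pics/ and viewed, at most 10 in all, crops included, and the job is handed in when it is done.

```bash
mkdir -p pics; ls
python3 - <<'E'
from rig import robot
import cv2
for n in("scene","top"):
    im=robot.grab_frame(n); cv2.imwrite(f"pics/{n}0.png",im[:,:,::-1])
    print(n,robot.camera_info(n))
s=robot.get_state();print(s)
E
```

```text
pics
scene {'fx': 436.3778215430739, 'fy': 436.3778215430739, 'cx': 273.093046518934, 'cy': 201.74146928585648, 'dist': array([0.0377115, 0.       , 0.       , 0.       , 0.       ]), 'rvec': array([ 1.04423402, -2.11830496,  1.22844254]), 'tvec': array([0.25782524, 0.30744678, 0.75093087])}
top {'fx': 432.7374885127044, 'fy': 432.7374885127044, 'cx': 283.3597980502511, 'cy': 208.0415624376544, 'dist': array([-0.12161712,  0.        ,  0.        ,  0.        ,  0.        ]), 'rvec': array([ 2.00183045, -2.22423453,  0.22630128]), 'tvec': array([-0.04363138,  0.56129834,  1.36338365])}
{'time': 0.1, 'qpos': array([ 1.19748385,  0.41789331, -0.01031565,  1.61407914,  0.00468987,
        1.11069349, -0.05297233]), 'joint_vel': array([-5.20618540e-04, -1.10527057e-03, -5.24100522e-05, -1.25481570e-03,
        2.94240346e-04, -8.39902364e-04, -1.75727223e-03]), 'effort': array([ 1.59158404e-03, -8.52580762e+01,  6.40383270e-01, -4.26696718e+01,
       -4.87805984e-02,  1.64351048e-02,  7.43430405e-05]), 'ee_pos': array([ 0.203502  , -0.59062384,  0.22391551]), 'tool_rot': array([[ 9.45439586e-01,  3.25797213e-01, -4.06438277e-04],
       [ 3.25797459e-01, -9.45439094e-01,  9.67361420e-04],
       [-6.90989815e-05, -1.04699834e-03, -9.99999450e-01]]), 'force': array([ 0.92511114, -0.22836083,  0.0533948 ]), 'moment': array([-0.01791373,  0.03765332, -0.01820733]), 'grasp_force': 0.0, 'opening': 0.09414074160747393}
```

View pics/scene0.png

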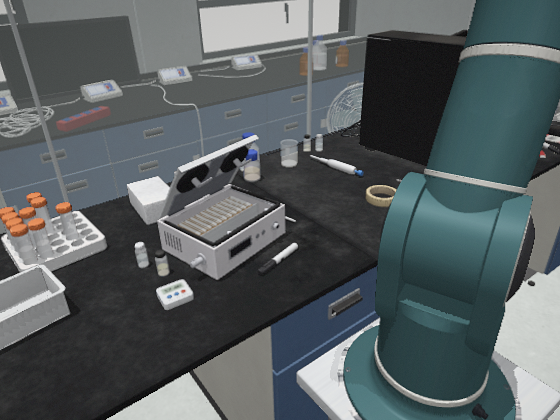

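View pics/top0.png

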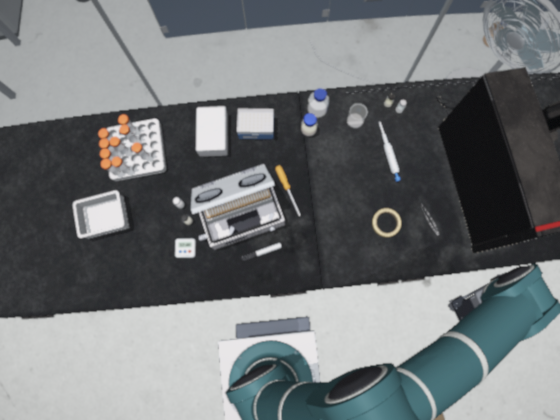

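The overview shows the sampler at about (243,213) in the top view and (222,215) in the scene view, with its cover open. I'll zoom in on both.

Run:
```python
import cv2
a=cv2.imread("pics/top0.png")[155:255,170:310]; cv2.imwrite("pics/t1.png",cv2.resize(a,None,fx=5.6,fy=5.6,interpolation=cv2.INTER_CUBIC))
a=cv2.imread("pics/scene0.png")[130:280,140:305]; cv2.imwrite("pics/s1.png",cv2.resize(a,None,fx=4,fy=4,interpolation=cv2.INTER_CUBIC))
```

```text
(no output)
```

View pics/t1.png

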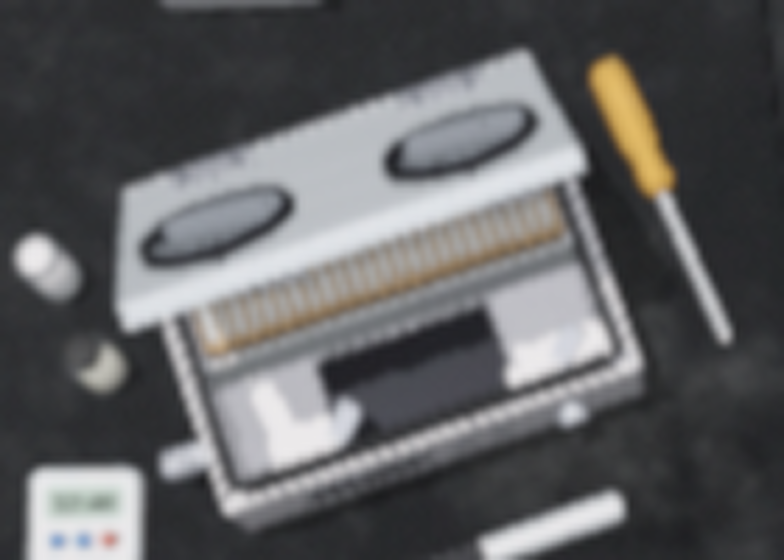

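View pics/s1.png

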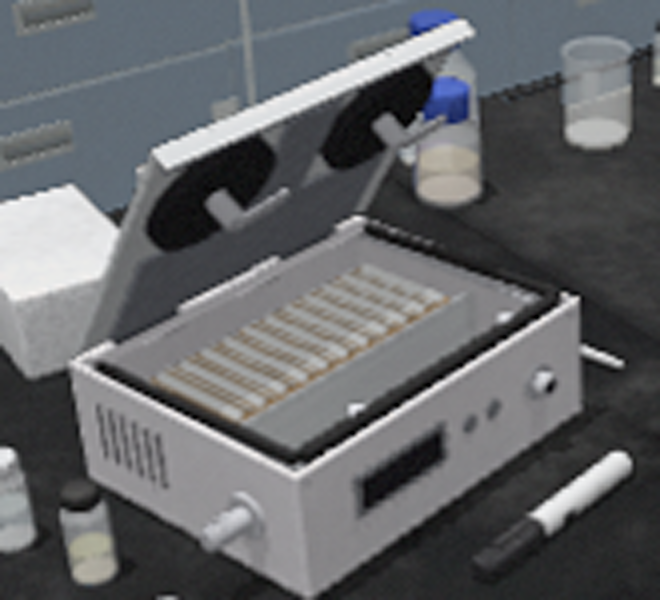

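The crops show these pixels. Body top rim, front-left and front-right: top crop (222,503) and (640,363), scene crop (298,465) and (577,298). Cover front edge, left and right ends: top crop (118,303) and (583,150), scene crop (157,162) and (472,32). I'll triangulate them.

```bash
cat > h.py <<'E'
import numpy as np, cv2
from rig import robot
def cam(n):
    c=robot.camera_info(n); K=np.array([[c['fx'],0,c['cx']],[0,c['fy'],c['cy']],[0,0,1]])
    R=cv2.Rodrigues(c['rvec'])[0]; return K,c['dist'],R,c['tvec']
def ray(n,p):
    K,d,R,t=cam(n); u=cv2.undistortPoints(np.array([[p]],float),K,d)[0,0]
    v=R.T@np.array([u[0],u[1],1]); return -R.T@t, v/np.linalg.norm(v)
def plane(n,p,z):
    o,v=ray(n,p); return o+v*(z-o[2])/v[2]
def tri(a,b):
    (o1,v1),(o2,v2)=ray("top",a),ray("scene",b)
    s=np.linalg.lstsq(np.stack([v1,-v2],1),o2-o1,rcond=None)[0]
    p,q=o1+s[0]*v1,o2+s[1]*v2; return (p+q)/2,np.linalg.norm(p-q)
def proj(n,P):
    K,d,R,t=cam(n); return cv2.projectPoints(np.atleast_2d(P).astype(float),cv2.Rodrigues(R)[0],t,K,d)[0][:,0]
E
python3 - <<'E'
from h import *
np.set_printoptions(precision=4,suppress=True)
T=lambda u,v:((u+.5)/5.6-.5+170,(v+.5)/5.6-.5+155)
S=lambda u,v:((u+.5)/4-.5+140,(v+.5)/4-.5+130)
P={}
for n,a,b in [("FL",T(222,503),S(298,465)),("FR",T(640,363),S(577,298)),("CL",T(118,303),S(157,162)),("CR",T(583,150),S(472,32))]:
    P[n],e=tri(a,b); print(n,P[n],e,plane("top",a,.092),plane("scene",b,.092))
print(plane("scene",S(75,362),.092))
y=P["FL"]-P["FR"]; print("width",np.linalg.norm(y),"cov w",np.linalg.norm(P["CL"]-P["CR"]))
for k in(("FL","FR"),("CL","CR")):
    d=P[k[0]]-P[k[1]]; print("yaw",np.arctan2(-d[0],d[1]))
E
```

```text
FL [0.4531 0.1424 0.097 ] 0.0016008821971943204 [0.4543 0.1439 0.092 ] [0.459  0.1387 0.092 ]
FR [ 0.511  -0.0982  0.09  ] 0.003327920624221229 [ 0.5095 -0.0995  0.092 ] [ 0.5096 -0.0951  0.092 ]
CL [0.5382 0.1625 0.2541] 0.0014137547187901662 [0.5759 0.1958 0.092 ] [0.8738 0.0215 0.092 ]
CR [ 0.5937 -0.0797  0.2514] 0.0007279649869989138 [ 0.6378 -0.0797  0.092 ] [ 0.9447 -0.3166  0.092 ]
[0.64   0.1897 0.092 ]
width 0.24762726864293752 cov w 0.24852187407948348
yaw 0.2360191946076706
yaw 0.2250704223615304
```

Sampler centre is about (0.579, 0.045) with yaw 0.23, and the cover is at about 0.95 rad. The measured cover length (0.194) and both widths (about 0.248) match the sizes given. Next I'll check the reach.

```bash
cat >> h.py <<'E'
np.set_printoptions(precision=4,suppress=True)
C=np.array([.579,.045]); YAW=.230
xs=np.array([np.cos(YAW),np.sin(YAW),0]); ys=np.array([-xs[1],xs[0],0]); Z=np.array([0,0,1.])
O=np.array([*C,0])
def W(x,y,z): return O+x*xs+y*ys+z*Z
def rot(a,s=1):   # tool down, tool y = s*sampler y turned by a (ccw)
    a=a+YAW; y=s*np.array([-np.sin(a),np.cos(a),0]); return np.stack([np.cross(y,-Z),y,-Z],1)
def push(th,r=.180): # TCP with front lower tip edge on outer face at r
    return W(.094-r*np.cos(th)+.005*np.sin(th)+.008,0,.092+r*np.sin(th)+.005*np.cos(th)+.019)
def dial(side,z): return W(.094-.140,side*.068,z)
E
python3 - <<'E'
from h import *
for s in(1,-1):
    for p,a in [(push(1.07)+[0,0,.15],0),(push(1.07),0),(push(0),0),(dial(1,.115),0),(dial(1,.115),-1.0),(dial(1,.115),-1.9),(dial(-1,.115),0),(dial(-1,.115),-1.9)]:
        print(s,a,p,robot.ik(p,rot(a,s)))
E
```

```text
1 0 [0.5984 0.0496 0.4213] [ 0.5467  0.3956 -0.963   1.3617  0.3219  1.5471  1.4148]
1 0 [0.5984 0.0496 0.2713] [ 0.5621  0.4923 -0.96    1.5995  0.4174  1.2701  1.3328]
1 0 [0.5031 0.0272 0.116 ] [ 0.6963  0.5518 -1.0187  1.9831  0.5876  0.9359  1.1763]
1 0 [0.5187 0.1007 0.115 ] [ 0.5931  0.6569 -1.111   1.9237  0.7003  1.0145  0.9632]
1 -1.0 [0.5187 0.1007 0.115 ] [ 0.4721  0.5531 -0.9183  1.9268  0.5464  0.9329  0.0863]
1 -1.9 [0.5187 0.1007 0.115 ] [ 0.4228  0.5237 -0.8474  1.9281  0.4943  0.9109 -0.7711]
1 0 [ 0.5497 -0.0317  0.115 ] [ 0.6231  0.5451 -0.7978  1.875   0.4832  0.9254  1.3985]
1 -1.9 [ 0.5497 -0.0317  0.115 ] [ 0.4862  0.4889 -0.6106  1.8791  0.3559  0.8833 -0.398 ]
-1 0 [0.5984 0.0496 0.4213] [ 0.3816  0.3306 -0.6984  1.3669  0.2106  1.5188 -1.6414]
-1 0 [0.5984 0.0496 0.2713] [ 0.3481  0.3984 -0.6345  1.6061  0.2475  1.2188 -1.6756]
-1 0 [0.5031 0.0272 0.116 ] [ 0.3683  0.4011 -0.579   1.9921  0.2937  0.8302 -1.7155]
-1 0 [0.5187 0.1007 0.115 ] [ 0.3407  0.4849 -0.7347  1.9305  0.4165  0.8826 -1.9483]
-1 -1.0 [0.5187 0.1007 0.115 ] [ 0.1438  0.4252 -0.4808  1.9366  0.259   0.8402 -2.8156]
-1 -1.9 [0.5187 0.1007 0.115 ] [ 0.5777  0.6402 -1.0844  1.9241  0.6779  1.001   2.2224]
-1 0 [ 0.5497 -0.0317  0.115 ] [ 0.3401  0.4514 -0.4214  1.8839  0.2386  0.8555 -1.5423]
-1 -1.9 [ 0.5497 -0.0317  0.115 ] [ 0.8069  0.6834 -1.0853  1.8699  0.7067  1.0355  2.4652]
```

Run:
```python
from h import *
R=rot(0)
p=np.array(robot.get_state()['ee_pos'])
robot.move_linear(p+[0,0,.18],velocity=.3)
robot.gripper_to(0)
robot.move_ptp(push(1.07)+[0,0,.15],R)
print(robot.get_state()['time'],robot.get_state()['ee_pos'])
robot.move_linear(push(1.10),velocity=.15,threshold=8)
s=robot.get_state(); f0=s['force']; print(s['time'],s['ee_pos'],push(1.10),f0)
for th in np.arange(1.02,.05,-.08):
    robot.move_linear(push(th),velocity=.08)
    s=robot.get_state(); print(round(th,2),s['time'],s['force']-f0,s['ee_pos']-push(th))
cv2.imwrite("pics/top2.png",robot.grab_frame("top")[:,:,::-1])
```

```text
4.925 [0.5986 0.0487 0.4212]
6.0583 [0.6035 0.0508 0.2745] [0.6032 0.0507 0.2737] [0.3517 0.8613 0.3252]
1.02 6.3917 [-0.5611 -0.5285  0.2109] [ 0.0001 -0.0002  0.0005]
0.94 6.725 [-0.8997 -0.5113 -0.4145] [ 0.0001 -0.0001  0.0002]
0.86 7.0583 [ 0.2547 -1.7105  0.2224] [ 0.0001 -0.0001  0.0001]
0.78 7.3917 [ 0.0456 -0.3007 -0.2847] [ 0.0001 -0.0001  0.0001]
0.7 7.725 [ 0.5205 -1.491   0.0313] [ 0.     -0.0001  0.0001]
0.62 8.0583 [ 0.3457 -1.3928  0.5346] [-0. -0.  0.]
0.54 8.3917 [-0.6572 -0.7076 -0.0793] [-0.0001 -0.0001 -0.0001]
0.46 8.725 [-0.7655  0.4435  0.655 ] [-0.0003 -0.0001 -0.0002]
0.38 9.0583 [ 0.1862  0.1069 -0.0809] [-0.0003 -0.0001 -0.0003]
0.3 9.3917 [-1.0395 -1.421  -0.0177] [-0.0003 -0.     -0.0003]
0.22 9.725 [-0.8413 -1.5158 -0.1176] [-0.0004 -0.     -0.0005]
0.14 10.0583 [-0.0647 -1.0183 -0.2374] [-0.0004 -0.     -0.0005]
0.06 10.3917 [-0.4076 -0.6489 -1.0687] [-0.0003  0.     -0.0005]
```

Run:
```python
from h import *
t=robot.move_linear(push(-.01),velocity=.03,threshold=14)
s=robot.get_state(); print(t,s['time'],s['force'],s['ee_pos']-push(0))
robot.move_linear(s['ee_pos']+np.array([0,0,.15]),velocity=.2)
robot.move_linear(robot.get_state()['ee_pos']+np.array([.12,-.2,.1]),velocity=.3)
print(robot.get_state()['time'])
im=robot.grab_frame("top")[:,:,::-1]; cv2.imwrite("pics/top3.png",im)
im2=robot.grab_frame("scene")[:,:,::-1]; cv2.imwrite("pics/scene3.png",im2)
a=cv2.resize(im[165:265,180:300],None,fx=4,fy=4,interpolation=cv2.INTER_CUBIC)
b=cv2.resize(im2[170:280,150:295],None,fx=320/145,fy=400/110*0+320/145,interpolation=cv2.INTER_CUBIC)
o=np.zeros((400,800,3),np.uint8); o[:,:480]=a; o[:b.shape[0],480:480+b.shape[1]]=b; cv2.imwrite("pics/c3.png",o)
```

```text
True 10.8417 [-4.2605 -1.4813 12.6757] [0.0006 0.0001 0.0002]
12.7333
```

View pics/c3.png

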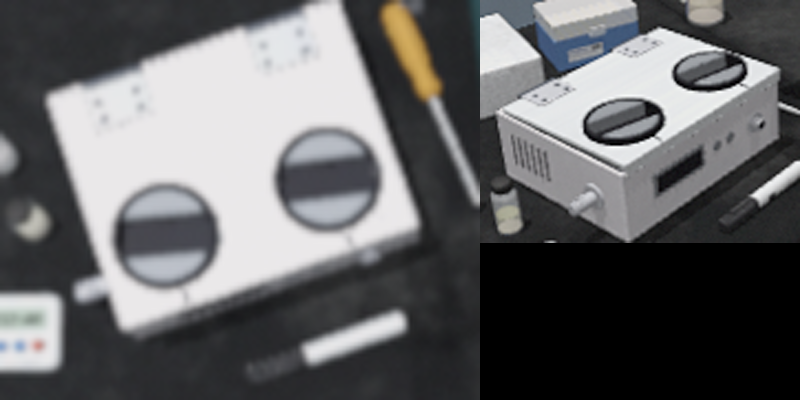

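The cover is down. The dials sit at crop (167,235) and (328,178). Their slots look nearly level in the image while the front edge slopes about 18°, so both seem to be turned slightly clockwise already. I'll measure that and the centres.

Run:
```python
from h import *
im=cv2.imread("pics/top3.png"); g=cv2.cvtColor(im,cv2.COLOR_BGR2GRAY)
for side in(1,-1):
    # grey/black disc (collar + dial) against white cover
    c0=proj("top",dial(side,.108))[0]
    m=np.zeros_like(g); cv2.circle(m,tuple(int(round(v)) for v in c0),18,255,-1)
    m=((g<185)&(m>0)).astype(np.uint8)
    n,l,st,ce=cv2.connectedComponentsWithStats(m); k=1+np.argmax(st[1:,4])
    ct=max(cv2.findContours((l==k).astype(np.uint8),cv2.RETR_EXTERNAL,cv2.CHAIN_APPROX_NONE)[0],key=cv2.contourArea)
    e=cv2.fitEllipse(ct); P=plane("top",e[0],.108); d=P-O
    print(side,"pred px",c0,"ellipse",e,"sampler xy",d@xs,d@ys)
    # slot: the two light dial segments
    b=np.zeros_like(g); cv2.circle(b,tuple(int(round(v)) for v in e[0]),12,255,-1)
    v=g[b>0]; t=cv2.threshold(v.reshape(-1,1),0,255,cv2.THRESH_OTSU)[0]
    yy,xx=np.nonzero((g>t)&(b>0))
    Q=np.array([plane("top",(x,y),.108) for x,y in zip(xx,yy)])-O; q=np.c_[Q@xs,Q@ys]
    D=q-[(d@xs),(d@ys)]
    up=D[:,0]>0
    w=D[up].mean(0)-D[~up].mean(0); print(" thr",t,"across-slot dir",w,"ccw angle of slot from y:",np.arctan2(w[1],w[0]))
```

```text
1 pred px [220.4646 222.2016] ellipse ((220.99009704589844, 223.69699096679688), (25.97136878967285, 26.76483726501465), 66.43943786621094) sampler xy -0.05111153465718418 0.06786871374260724
 thr 124.0 across-slot dir [ 0.0475 -0.0117] ccw angle of slot from y: -0.24099937568882387
-1 pred px [261.2613 208.3078] ellipse ((261.5667419433594, 209.42752075195312), (25.651609420776367, 26.867048263549805), 87.0047607421875) sampler xy -0.049751235734692006 -0.06775968389738668
 thr 120.0 across-slot dir [ 0.0482 -0.0101] ccw angle of slot from y: -0.20712992182207632
```

```bash
cat >> h.py <<'E'
def turn(side,a0=-.22,dx=-.002,zt=.115):
    P=dial(side,zt)+dx*xs; up=np.array([0,0,.10])
    robot.move_ptp(P+up,rot(a0))
    robot.gripper_to(.036)
    robot.move_linear(P+[0,0,.025],velocity=.2)
    if robot.move_linear(P,velocity=.05,threshold=6): print("blocked",robot.get_state()['ee_pos']-P); return False
    s=robot.get_state(); m0,f0=s['moment'],s['force']; print("in",s['time'],s['ee_pos']-P,s['opening'])
    q=np.array(s['qpos']); a=a0
    while a>-2.05:
        a-=.06; q[6]-=.06; robot.goto_joints(q); s=robot.get_state()
        m=s['moment']-m0; print(round(a,2),s['time'],m[2],s['force']-f0,round(q[6]-s['qpos'][6],4))
        if abs(m[2])>.8: break
    return True
E
python3 - <<'E'
from h import *
turn(1)
s=robot.get_state(); print(s['tool_rot'],s['ee_pos'])
E
```

```text
in 15.9833 [0.     0.0002 0.    ] 0.03605626894276742
-0.28 16.2333 0.07142225117265365 [ 1.1959  0.7606 -0.3156] -0.0014
-0.34 16.4833 0.028914825687685677 [ 1.4529  0.3504 -0.1605] -0.0025
-0.4 16.7333 0.04892707794727999 [ 0.5451  0.7279 -0.3882] -0.003
-0.46 16.9833 0.01767298288972218 [ 1.1372  0.3266 -0.1436] -0.0031
-0.52 17.2333 0.06972162820029568 [-0.4864  1.0878 -1.3051] -0.0032
-0.58 17.4833 0.05397137871734604 [ 0.1632  0.2602 -0.872 ] -0.0032
-0.64 17.7333 0.04889394999416427 [-1.1188 -0.2009 -0.2364] -0.0032
-0.7 17.9833 0.04801628432605046 [-0.7577 -0.4397 -1.1589] -0.0032
-0.76 18.2333 0.04570811683490742 [-0.8062 -0.6355  0.3797] -0.0033
-0.82 18.4833 0.07922462567541133 [-0.5295 -1.6203 -1.193 ] -0.0032
-0.88 18.7333 0.11874475067458629 [-0.9969 -0.3915 -1.0129] -0.0032
-0.94 18.9833 0.09703721807270349 [-0.3029  0.2567 -1.2965] -0.0032
-1.0 19.2333 0.11924463165647703 [-2.4153  0.3918 -0.5287] -0.0033
-1.06 19.4833 0.1812818899512748 [-3.1825  2.4005 -1.3578] -0.0026
-1.12 19.7333 0.1788986946299726 [-3.1903  4.2421 -3.493 ] -0.0027
-1.18 19.9833 0.231320676311531
[... 248 characters left out ...]
833 0.16834227709991242 [-4.6738  5.0344 -2.1189] -0.0027
-1.48 21.2333 0.19538108763402232 [-5.3095  5.2459 -2.2081] -0.0027
-1.54 21.4833 0.1433055296762758 [-5.4063  4.1097 -1.6256] -0.0027
-1.6 21.7333 0.17709517250903958 [-5.778   5.0925 -1.3463] -0.0027
-1.66 21.9833 0.12133367427270741 [-6.3346  4.8685 -1.2538] -0.0026
-1.72 22.2333 0.1315307511040976 [-4.3342  4.9416 -1.1338] -0.0026
-1.78 22.4833 0.13367380522990543 [-4.6445  6.3703 -0.544 ] -0.0026
-1.84 22.7333 0.19069140474138696 [-3.6002  8.3342 -1.7936] -0.0027
-1.9 22.9833 0.946558937574916 [-2.5558 10.6634 -2.312 ] -0.0032
[[ 0.0938  0.9956  0.0004]
 [ 0.9956 -0.0938  0.0022]
 [ 0.0022  0.0002 -1.    ]] [0.5166 0.1022 0.1151]
```

```bash
cat >> h.py <<'E'
def leave():
    s=robot.get_state(); q=np.array(s['qpos']); q[6]+=.24; robot.goto_joints(q)
    robot.move_linear(robot.get_state()['ee_pos']+np.array([0,0,.12]),velocity=.15)
E
python3 - <<'E'
from h import *
leave()
if turn(-1): leave()
robot.move_linear(robot.get_state()['ee_pos']+np.array([.05,-.2,.15]),velocity=.3)
print(robot.get_state()['time'])
im=robot.grab_frame("top")[:,:,::-1]; cv2.imwrite("pics/top4.png",im)
im2=robot.grab_frame("scene")[:,:,::-1]; cv2.imwrite("pics/scene4.png",im2)
o=np.zeros((400,800,3),np.uint8); o[:,:480]=cv2.resize(im[165:265,180:300],None,fx=4,fy=4,interpolation=cv2.INTER_CUBIC)
b=cv2.resize(im2[170:280,150:295],None,fx=320/145,fy=320/145,interpolation=cv2.INTER_CUBIC); o[:b.shape[0],480:480+b.shape[1]]=b; cv2.imwrite("pics/c4.png",o)
E
```

```text
in 27.075 [0.0001 0.0001 0.    ] 0.035957259026031946
-0.28 27.325 0.01917787551024473 [-0.9228 -1.816  -0.5042] -0.0014
-0.34 27.575 0.028286765553846235 [-0.134   0.0849 -1.4943] -0.0025
-0.4 27.825 0.023589760657397613 [-1.4387 -0.5519 -1.0835] -0.0029
-0.46 28.075 -0.0018614825269076523 [-1.5399 -0.842  -0.2811] -0.0031
-0.52 28.325 0.04383318057996094 [-0.6057 -0.5979 -0.8028] -0.0032
-0.58 28.575 -0.035178335828740435 [-0.9011 -0.8511 -1.9021] -0.0032
-0.64 28.825 -0.023615413116837763 [-0.3111 -0.579  -1.0555] -0.0032
-0.7 29.075 -0.021328916275634605 [-1.6249 -0.1847 -0.961 ] -0.0032
-0.76 29.325 0.023993940422873086 [-1.514  -0.6492 -0.9349] -0.0032
-0.82 29.575 0.0011408272344476632 [-2.0813 -1.3509 -1.3879] -0.0033
-0.88 29.825 0.01667844050805795 [-2.888  -0.5407 -1.2609] -0.0032
-0.94 30.075 0.06453611356874377 [-3.904  -1.703   0.0605] -0.0032
-1.0 30.325 0.05428214020095114 [-3.4199 -0.029  -0.1155] -0.0033
-1.06 30.575 0.025513622478903274 [-3.7909 -1.1919 -1.6095] -0.0032
-1.12 30.825 0.08213485554517563 [-4.0405  0.2128 -0.8992] -0.0032
-1.18 31.075 -0.0008332798076186691 [-4.422  -0.2291 -0.8215] -0.0032
-1.24 31.325 -0.03307239333612902 [-4.3304 -0.7744 -0.7322] -0.0032
-1.3 31.575 0.042618762646721764 [-3.3783 -0.2525 -1.1013] -0.0026
-1.36 31.825 0.05537014624901998 [-4.5143  0.564  -1.4161] -0.0021
-1.42 32.075 0.02327840997842127 [-4.8363  1.4774 -1.7799] -0.0017
-1.48 32.325 0.01692042782939567 [-4.392   1.5238 -0.5815] -0.0014
-1.54 32.575 0.04105551218170783 [-5.4929  1.3226 -1.4226] -0.0013
-1.6 32.825 0.036944116554904136 [-5.8594  1.7845 -0.9452] -0.0013
-1.66 33.075 0.0834264440067127 [-5.8611  2.2403 -0.2422] -0.0013
-1.72 33.325 0.00927128625261647 [-5.7025  2.9035 -0.5023] -0.0014
-1.78 33.575 0.09995833452029604 [-5.0979  3.7558 -0.7597] -0.0014
-1.84 33.825 0.1743958289991402 [-2.5907  8.3413 -2.8118] -0.0014
-1.9 34.075 0.8767345661822149 [-0.0215 10.3313 -3.8383] -0.0019
36.375
```

View pics/c4.png

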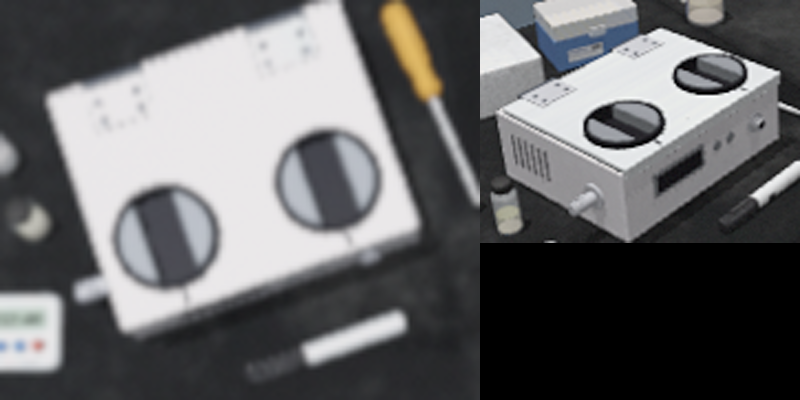

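Both slots now point to the front edge, parallel to the cover sides (about 18° in the image), and each turn ended at a firm stop. I'll check numerically how far the cover was drawn down at each side.

Run:
```python
from h import *
A=cv2.imread("pics/scene3.png",0);B=cv2.imread("pics/scene4.png",0)
f=lambda s,t:W(.094-.195*np.cos(t),s,.097+.195*np.sin(t))
for n,s in(("left",.1),("midL",.05),("mid",0),("midR",-.05),("right",-.1)):
    p0=proj("scene",f(s,0))[0]; 
    print(n,"px per .02rad",proj("scene",f(s,.02))[0]-p0,end=" ")
    u,v=[int(round(k)) for k in p0]
    # white-to-shade edge of the front lip along a column: subpixel via gradient centroid
    for I in(A,B):
        c=cv2.GaussianBlur(I,(3,1),0)[v-9:v+10,u-1:u+2].mean(1); print(np.round(c).astype(int))
```

```text
left px per .02rad [-0.1569 -1.4716] [ 18  21 158 229 231 228 230 225 209 166 133 129 130 140 135 126 128 129
 129]
[ 41  33  16  30 193 230 230 229 230 225 210 165 133 128 129 132 130 129
 129]
midL px per .02rad [-0.1225 -1.4403] [231 233 233 232 231 231 232 227 211 166 134 130 131 130 134 129 127 127
 128]
[231 230 232 233 233 232 231 232 232 227 210 165 132 131 134 131 120 125
 128]
mid px per .02rad [-0.0921 -1.4101] [233 233 233 233 232 232 234 235 217 175 141 129 131 130 129 126 126 126
 126]
[230 235 232 233 233 233 232 232 234 235 217 171 137 130 131 130 127 125
 126]
midR px per .02rad [-0.0651 -1.381 ] [ 48  23  33 129 225 234 233 222 188 145 131 131 132 131 128 129 129 127
 128]
[ 78  56  31  23  65 151 229 234 234 215 184 146 128 129 131 128 128 128
 127]
right px per .02rad [-0.041 -1.353] [ 36  83 206 227 227 229 229 211 182 145 132 135 130 122 126 127 126 127
 127]
[ 38  34  42 139 224 228 228 229 229 212 173 139 128 129 138 131 125 126
 127]
```

The front edge dropped about 2 px evenly from left to right, which is about 0.028 rad, so the cover is drawn down flush. Handing in.

```bash
python3 -c "
from rig import robot
print(robot.sign_off())"
```

```text
the job is handed in; nothing more can be done
None
```

The cover is shut flush, both fasteners are turned clockwise to their firm stops and locked, and the job was handed in at about 36 s of the 67 s allowed; no verdict was returned.

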